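Put the H-gate gear shifter into third

ROBOT

A 7-joint arm with a two-finger parallel gripper is mounted at the origin on a cart in front of the work surface, level with it; the furniture and walls round the work are solid. World frame = base frame: x ahead of the robot, y to its left, z up, the work surface at z = 0. Lengths are in mm, angles in rad, forces in N, time in s.
With the tool pointing down it reaches from about 400 to 875 mm from the base axis. Payload 4.4 kg.
Tool frame: the origin (TCP) lies on the centre line of the jaws, within the pads' length; the fingertips stand 25 mm ahead of it and the grasp point (between the pads) lies 6 mm ahead of it (ctrl.finger_overhang is the distance from the TCP to the fingertips, in mm); z points along the fingers, y is the line along which they close (so a half turn about z gives the same grasp; the last joint's range is limited). The gripper opens to 85 mm and grips with 20 to 120 N. Pads are 22 mm wide; open, the fingers measure 114 mm over their backs; the gripper's body (76 mm by 85 mm) begins 54 mm behind the grasp point. The pads swing forward as they close: fully open they stand 13 mm farther back than shut.
Start: joints at [-1.302, 0.628, 0.038, 1.517, -0.027, 0.996, -0.02], TCP at [213.555, 613.932, 256.313] pointing down, gripper open.
Joint ranges: [-3.06, 3.06], [-0.37, 2.12], [-1.25, 1.32], [0.18, 2.47], [-1.1, 4.24], [0.23, 1.98], [-2.94, 2.94]. Speed limits (rad/s): [2.57, 2.57, 3.14, 3.14, 3.14, 3.14, 3.14].

INTERFACE

Orientations are given as [roll, pitch, yaw] about the fixed x, y, z axes, in that order (R = Rz(yaw) Ry(pitch) Rx(roll)).
In Python, from cell import ctrl gives the robot as it stands. The module is installed in compiled form; this text tells all that it offers.
- The arm moves only by the tool play_rows, never from a script. Its argument "targets" is a list of rows, each a list of 5 numbers: the closure, from 0 (fully open) to 1 (shut), then the shift along the tool's x, y, z in cm, then the turn about the tool's z in degrees. In form: [[gripper, dx, dy, dz, spin], ...]. A call has 1 to 10 rows; each row is the pose to reach, as a shift and turn from the pose commanded when the call began, along the tool's axes at that moment; what a row does not reach only later rows make up. A row lasts 1/10 s, in which the tool goes at most 50 mm and 8.59 degrees, less where a joint would pass 70% of its speed; a pose out of reach is approached as far as the arm can. A call with a gripper value outside its range is refused whole. The fingers move at their own pace and stop on an object; the grip force is fixed at half the most. Time passes only in rows, so rows that repeat a pose let the fingers close. It gives the time, the measured TCP pose, the force, the opening and the grip force at its end, in the units of the state.
- ctrl.read_state(): the state, without advancing time (a new reading comes with each control period).
- ctrl.get_image(name): name is "scene" or "top" or "wrist"; returns (picture, depth): 480x640x3 uint8, red, green, blue; 480x640 float32, mm along the optical axis (not along the pixel's ray), 0 where there is no reading.
- ctrl.calibration(name): a dict with "vfov" (degrees; the focal length in pixels is half the picture's height over the tangent of half this angle, whatever the lens; pixels are square), "cx", "cy" (the principal point, pixels), "extrinsics" (4x4, takes a point from camera to world coordinates); the wrist camera has in their place "mount" (4x4, takes a point from camera to tool coordinates, whose origin is the TCP and whose axes are the flange's). Camera axes: x right, y down, z forward; pixel columns grow to the right and rows downward; lengths in mm; the calibration is good to about 2 mm. The wrist camera is an equidistant fisheye: a pixel r from the principal point sees the ray r / f radians off the axis. A picture is of the moment at which its call begins: read the wrist's pose just before it. calibration takes no time and is no camera call.
- ctrl.finish_job(): hands the job in; it is judged then, once.
Trained networks look in the newest picture that a camera, given by its name, has taken for a name from the list of things; names that differ only in an ending like _2 or _b are one class to them, and where a whole thing is asked for, a point or a joint stands for the part that bears it (a point fixed in the world has none). Each returns a list of dicts, best first, with "confidence" (0 to 1); they miss things now and then, are a little off and sometimes report something else, mostly with a low value. They report only what shows in the picture. A call takes as long as a camera call.
- ctrl.search_frame(camera, name): "bbox" ([left, top, right, bottom] in pixels, round what is visible of it).
- ctrl.trace(camera, name): "pixels" (480x640 bool, what is visible of it) and "bbox" ([left, top, right, bottom] in pixels, round what is visible of it).
The state is a dict: "clock": time; "qpos": joint angles; "qd": joint speeds; "tau": joint torques, N m; "eef_pos": TCP position; "tool_rot": TCP orientation; "force": force on the tool from outside, world axes, zero at the start; "torque": the same for the moment, N m; "width": finger opening in mm; "gripper_force": force on a finger pad.
Only numpy, scipy, OpenCV 4.12 (cv2) and the standard library are available. Lean on these libraries where they do the work, as an engineer would, in place of code of your own. Each camera call takes 0.05 s, during which the arm holds its last target. There are 200 camera calls.

TASK

A driving-simulator gear shifter stands on the bench for a contact test. Using only fingertip pushes, move its lever, never pinching or gripping it: from the left side of the gate into line with the cross passage, across to the right, then forward all the way into the third slot (the far right one), and leave it there with the hand clear. Do not let it go into the fourth slot (near right) on the way, and leave the loose things around it where they stand.

Things in the scene. Friction and masses are not known exactly. Their poses are not given: they have to be found in the camera images.
- shifter: Gear shifter fixed to the bench: grey box on a dark foot flange 150 x 130 mm, with an aluminium gate plate 110 x 108 mm on top. Origin: centre of its underside, on the bench; x = forward (away from the robot, turned at most 0.4 rad), y = its left, z up. Slots of its H-gate are counted: first = far left, second = near left, third = far right, fourth = near right.
- gate_centre (a point): Centre of the H-shaped opening, on the plate's upper face, 93 mm above the bench; axes as the shifter's. Two slots, 14 mm wide, run along x from -31 to +31 mm, centred on y = +22 and y = -22 mm. One cross passage along y, at x = -9 to +9 mm, joins them. Between the slots stand a far and a near tongue, 30 mm wide, corners rounded 6 mm.
- lever_top (a point): Centre of the top of the lever, 169 mm from its pivot, which is 18 mm above the bench over the shifter's origin; z axis along the lever, up. 10 mm steel stem through the gate; grey grip of 34 x 34 mm section, 95 to 165 mm from the pivot, with a 24 mm wide black cap on top. No spring or detent: it stays where it is left; moving it takes about 2 N at the grip.
- across (a joint): Sideways tilt a of the lever, rad: 0 = middle, positive = to the shifter's right (-y). About -0.30 in the left slots, +0.30 in the right slots; stops at -0.322 and +0.322. With f = fore, the lever's direction from the pivot in the shifter's axes is (sin f, -sin a cos f, cos a cos f).
- fore (a joint): Forward tilt f of the lever, rad: 0 = middle of the cross passage, positive = forward (+x). The stem is clear to cross between about -0.055 and +0.055. +0.335 = fully in a far slot (stop), -0.335 = fully in a near slot (stop). At the start the lever is at the left: in the second slot or near the cross passage, f from -0.30 to +0.08.
- grip_left: Left side (+y) of the grip, a flat face 20 x 70 mm, 17 mm left of the lever's axis; origin 11 mm left of the lever's axis, 130 mm along it from the pivot. Pressing this face and the right one together counts as pinching. The grip's upper 20 to 30 mm is the best place to push.
- grip_right: Right side (-y) of the grip, same shape, mirrored.
- grip_front: Near side (-x) of the grip, a flat face 20 x 70 mm, 17 mm in front of the lever's axis; origin 11 mm from the axis, 130 mm along it. Pressing this face and the far one together counts as pinching.
- grip_back: Far side (+x) of the grip, same shape, mirrored. Mind the arm and wrist behind it: instruments on a shelf overhang the back of the bench, beyond about x = 0.62 m and from about 0.43 m above the bench.
- heatsink: Bystander, to be left alone: finned aluminium heatsink, 36 x 50 x 23 mm, loose, near the shifter's front right; origin at the centre of its underside.
- bnc_adapter1: Bystander, to be left alone: T-shaped metal adapter, 34 x 23 x 14 mm, loose, in front of the shifter on the left; origin at the centre of its underside.
- solder_spool2: Bystander, to be left alone: small white solder spool, 44 mm across, 31 mm high, loose, behind the shifter; origin at the centre of its underside.
- allen_set: Bystander, to be left alone: folding hex key set, 98 x 28 x 18 mm, loose, left of the test board; origin at the centre of its underside.
- chip_box: Bystander, to be left alone: small hinged parts box, 70 x 85 x 25 mm, loose, farther left; origin at the centre of its underside.
- bottle_ipa: Bystander, to be left alone: white dispenser bottle, 52 mm across, 128 mm high, loose, behind and left of the test board; origin at the centre of its underside.

How it is judged (in metres and radians):
On the way:
1. the lever has been pushed across to the right in the cross passage, not yet into the third slot (value of joint across above 0.24 rad and value of joint fore between -0.1 and 0.14 rad), for 0.05 s.
At the end, for the whole second after the job is handed in: The lever rests in the third (far right) slot: fore above 0.27 rad (stop at 0.335) and across above 0.24 rad (value of joint fore between 0.27 and 0.36 rad and value of joint across above 0.24 rad and velocity of joint fore between -0.05 and 0.05 rad/s); the robot touches nothing.
It fails at once if the lever went into the fourth (near right) slot (value of joint across above 0.2 rad and value of joint fore below -0.16 rad).
It fails at once if the grip was pinched between the fingers (both opposite sides pressed at once) ((contact force between the fingers and grip_left above 3 N and contact force between the fingers and grip_right above 3 N) or (contact force between the fingers and grip_front above 3 N and contact force between the fingers and grip_back above 3 N)).
It fails at once if a loose thing was pushed away or lifted (moved over 30 mm) (distance of any of heatsink, bnc_adapter1, solder_spool2, allen_set, chip_box, bottle_ipa from where it was at the start of the episode above 0.03 m).
It also fails if it takes over 64 s, if anything falls off the work surface, if the arm or the gripper's body presses on something with over 40 N, if the wrist force passes 120 N, or if a joint passes its speed limit or range.

## Working session

There is one attempt and no reset: what is moved stays moved. The work goes in short steps, Python scripts to look and compute and a tool call to move; the robot and the scene stay as the last step left them, time stands still between calls to the robot, and variables do not carry over. Pictures are saved under pics/ and viewed, at most 10 in all, crops included, and the job is handed in when it is done.

Besides the shell and the picture viewer there is one more tool, called after "Emit:" in YAML: its name, and indented under it one key for each argument. play_rows: Moves the arm, as the interface text tells. Its arguments: {"type":"object","properties":{"targets":{"type":"array"}},"required":["targets"]}

```bash
mkdir -p pics; cat > h.py <<'E'
import numpy as np, cv2
from cell import ctrl
def cam(n):
    c=ctrl.calibration(n); f=240/np.tan(np.radians(c["vfov"])/2); return f,c["cx"],c["cy"],np.array(c["extrinsics"])
def pts(n,d,mask):
    f,cx,cy,T=cam(n); v,u=np.nonzero(mask&(d>0)); z=d[v,u]
    P=np.c_[(u-cx)/f*z,(v-cy)/f*z,z,np.ones(len(z))]@T.T
    return P[:,:3]
E
python3 - <<'E'
from h import *
s=ctrl.read_state(); print({k:np.round(s[k],3) for k in ("clock","eef_pos","tool_rot","force","width")})
ims=[]
for n in ("scene","top"):
    p,d=ctrl.get_image(n); ims.append(p); np.savez(n,p=p,d=d)
    print(n,np.round(cam(n)[3],2).tolist(),cam(n)[0])
    for t in ("shifter","lever_top"):
        for r in ctrl.trace(n,t)[:2]:
            P=pts(n,d,r["pixels"]); print(t,r["confidence"],r["bbox"],np.percentile(P,[2,50,98],axis=0).round().tolist() if len(P) else 0)
            
    cv2.imwrite(f"pics/{n}.png",p[:,:,::-1])
E
```

```text
{'clock': np.float64(0.0), 'eef_pos': array([213.334, 613.364, 255.385]), 'tool_rot': array([-3.14 , -0.   ,  2.807]), 'force': array([-0.787, -0.418, -0.222]), 'width': np.float64(85.26)}
scene [[0.65, -0.56, 0.5, -136.24], [-0.76, -0.5, 0.42, -583.71], [0.01, -0.66, -0.75, 1086.28], [0.0, 0.0, 0.0, 1.0]] 593.3518626649255
shifter 0.75 [335.6, 268.2, 420.4, 364.8] [[432.0, -301.0, 5.0], [475.0, -245.0, 84.0], [557.0, -179.0, 175.0]]
lever_top 0.93 [347.4, 265.6, 375.1, 303.0] [[464.0, -220.0, 92.0], [476.0, -203.0, 156.0], [506.0, -175.0, 180.0]]
top [[-0.0, -0.99, 0.16, 376.33], [-1.0, 0.0, -0.0, -16.53], [0.0, -0.16, -0.99, 1037.27], [0.0, 0.0, 0.0, 1.0]] 451.4549994408723
shifter 0.88 [385.9, 219.6, 453.4, 290.5] [[434.0, -288.0, 4.0], [494.0, -224.0, 90.0], [569.0, -172.0, 176.0]]
lever_top 0.66 [401.2, 248.1, 419.0, 270.3] [[466.0, -213.0, 140.0], [482.0, -188.0, 173.0], [499.0, -173.0, 180.0]]
```

```bash
python3 - <<'E'
from h import *
a=np.load("scene.npz")["p"];b=np.load("top.npz")["p"]
A=cv2.resize(a[220:400,280:480],(800,720),interpolation=cv2.INTER_CUBIC)[:600]
B=cv2.resize(b[190:310,350:490],(700,600),interpolation=cv2.INTER_CUBIC)
cv2.imwrite("pics/c.png",np.hstack([cv2.resize(A,(400,300)),cv2.resize(B,(350,300))])[:,:,::-1])
d=np.load("top.npz")["d"]
P=pts("top",d,np.ones_like(d,bool))
m=(P[:,0]>400)&(P[:,0]<620)&(P[:,1]>-330)&(P[:,1]<-120)
Q=P[m]
def rect(lo,hi):
    q=Q[(Q[:,2]>lo)&(Q[:,2]<hi)]; print(lo,hi,len(q),q.mean(0).round(1),cv2.minAreaRect(q[:,:2].astype(np.float32)),q[:,2].mean())
rect(84,100); rect(165,190);rect(178,190);rect(110,165)
E
```

```text
84 100 2034 [ 507.6 -239.4   91.6] ((506.54986572265625, -235.63235473632812), (108.70503234863281, 110.24722290039062), 83.08489990234375) 91.61990179236983
165 190 271 [ 481.2 -188.   173.3] ((481.5666198730469, -189.00148010253906), (33.840576171875, 32.66102981567383), 81.76644134521484) 173.26862534578652
178 190 30 [ 484.2 -190.   179. ] ((485.2341613769531, -187.37664794921875), (20.16376495361328, 17.201393127441406), 39.981876373291016) 179.00650094803672
110 165 60 [ 486.  -199.8  149.9] ((484.77093505859375, -196.21026611328125), (34.73881149291992, 49.327877044677734), 7.01344633102417) 149.85855979964015
```

View pics/c.png

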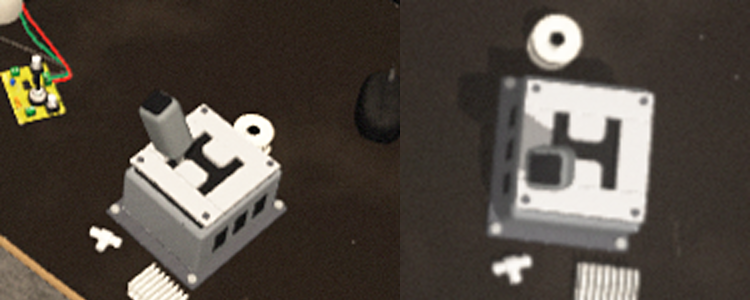

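View pics/scene.png

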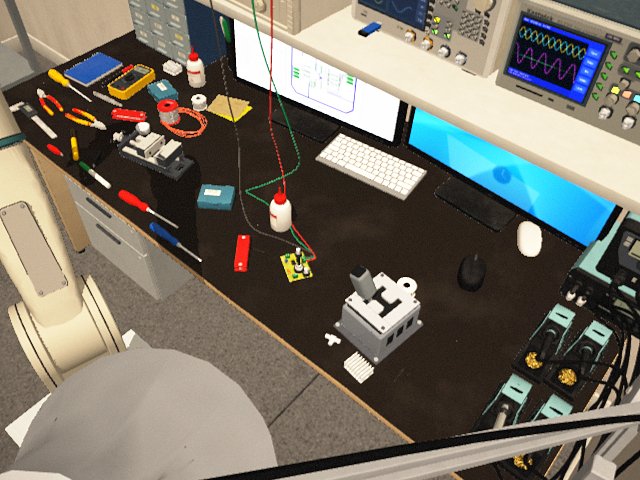

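The shifter sits at about (506, -236) with yaw about -7°. The lever leans left and near, in the second slot (crop px 165,125 in the scene half and 545,165 in the top half). Next I refine the plate and lever fit, then check the travel corridor.

```bash
cat >> h.py <<'E'
from scipy.spatial.transform import Rotation as R
C=np.array([506.5,-235.6]); YAW=-0.12
def sh(x,y):  # shifter -> world xy
    c,s=np.cos(YAW),np.sin(YAW); return C+np.array([c*x-s*y,s*x+c*y])
def toolshift(xyz):
    s=ctrl.read_state(); M=R.from_euler("xyz",s["tool_rot"]).as_matrix(); return (M.T@(np.array(xyz)-s["eef_pos"])/10).round(2)
def lever(n="top"):
    p,d=ctrl.get_image(n); r=ctrl.trace(n,"lever_top")
    if not r: print("none"); return
    P=pts(n,d,cv2.erode(r[0]["pixels"].astype(np.uint8),np.ones((2,2)))>0)
    P=P[(P[:,2]>105)&(np.hypot(*(P[:,:2]-C).T)<110)]
    c,s=np.cos(-YAW),np.sin(-YAW); D=P-[*C,18]; L=np.c_[c*D[:,0]-s*D[:,1],s*D[:,0]+c*D[:,1],D[:,2]]
    # fit: visible points lie on grip surface (34 square, to s=165; cap 24 to 169)
    from scipy.optimize import least_squares
    def sdf(q):
        f,a=q; z=np.array([np.sin(f),-np.sin(a)*np.cos(f),np.cos(a)*np.cos(f)])
        x=np.array([np.cos(f),np.sin(a)*np.sin(f),-np.cos(a)*np.sin(f)]); y=np.cross(z,x)
        l=np.c_[L@x,L@y,L@z]
        def box(c,h):
            e=np.abs(l-c)-h; return np.linalg.norm(np.maximum(e,0),axis=1)+np.minimum(e.max(1),0)
        return np.minimum(box([0,0,130],[17,17,35]),box([0,0,167],[12,12,2]))
    b=min((least_squares(sdf,[f0,a0],loss="soft_l1") for f0 in(-.3,0,.3) for a0 in(-.3,0,.3)),key=lambda o:o.cost)
    print(n,r[0]["confidence"],len(P),"f,a",b.x.round(3),"rms",np.sqrt(np.mean(b.fun**2)).round(1))
E
python3 - <<'E'
from h import *
print(ctrl.finger_overhang)
lever("top");lever("scene")
for n in("top","scene"):
    d=np.load(n+".npz")["d"]; P=pts(n,d,np.ones_like(d,bool))
    # plate
    q=P[(P[:,2]>86)&(P[:,2]<99)&(np.hypot(P[:,0]-507,P[:,1]+236)<85)]
    print(n,cv2.minAreaRect(q[:,:2].astype(np.float32)),np.median(q[:,2]))
    m=(P[:,2]>120)&(P[:,0]>150)&(P[:,0]<520)&(P[:,1]<560)&(P[:,1]>-350); q=P[m]
    H={}
    for x,y,z in q: k=(int(x//40*40),int(y//40*40)); H[k]=max(H.get(k,0),int(z))
    print(n,H)
print(toolshift([420,160,255]))
E
```

```text
25.0
top 0.83 271 f,a [-0.206 -0.299] rms 1.6
scene 0.82 535 f,a [-0.189 -0.291] rms 1.5
top ((506.54986572265625, -235.63235473632812), (108.70503234863281, 110.24722290039062), 83.08489990234375) 91.89477138295433
top {(480, -200): 180, (480, -240): 175, (440, -200): 180, (440, -240): 171}
scene ((505.462890625, -236.08787536621094), (110.80795288085938, 113.66154479980469), 83.29054260253906) 93.19444172808358
scene {(480, -200): 183, (440, -200): 181, (480, -240): 177, (440, -240): 175}
[-34.41 -36.08   0.13]
```

Emit:
play_rows:
  targets:
    - [1,-3.4,-3.6,0,-2]
    - [1,-6.9,-7.2,0,-4]
    - [1,-10.3,-10.8,0,-6]
    - [1,-13.8,-14.4,0,-8]
    - [1,-17.2,-18,0,-10]
    - [1,-20.6,-21.6,0,-12.2]
    - [1,-24.1,-25.3,0,-12.2]
    - [1,-27.5,-28.9,0,-12.2]
    - [1,-31,-32.5,0,-12.2]
    - [1,-34.4,-36.1,0,-12.2]

```text
clock: 1.5
eef_pos: [420.6, 158.3, 256.7]
tool_rot: [3.141, 0.001, 3.02]
force: [0.9, 1.0, -0.6]
width: -0.1
gripper_force: 0.0
```

```bash
python3 - <<'E'
from h import *
s=ctrl.read_state(); print(s["eef_pos"],s["tool_rot"],s["width"],s["clock"],s["force"])
print(toolshift([*sh(-85,43),255]), toolshift([*sh(-85,43),175]))
E
```

```text
[420.57204998 158.33299767 256.733683  ] [3.14086398e+00 1.10410515e-03 3.01990600e+00] -0.06239555828060409 1.5 [ 0.92383665  0.97169479 -0.61065195]
[ -4.8  -33.77   0.15] [ -4.79 -33.78   8.15]
```

Emit:
play_rows:
  targets:
    - [1,-0.7,-4.8,0,0]
    - [1,-1.4,-9.6,0,0]
    - [1,-2.1,-14.4,0,0]
    - [1,-2.8,-19.2,0,0]
    - [1,-3.5,-24,0,0]
    - [1,-4.1,-28.8,0,0]
    - [1,-4.8,-33.8,0,0]
    - [1,-4.8,-33.8,4,0]
    - [1,-4.8,-33.8,8.1,0]
    - [1,-4.8,-33.8,8.1,0]

```text
clock: 2.5
eef_pos: [423.1, -180.5, 171.8]
tool_rot: [3.139, -0.009, 3.019]
force: [-0.9, 0.4, 0.7]
width: -0.0
gripper_force: 0.0
```

```bash
python3 - <<'E'
from h import *
s=ctrl.read_state(); print(s["eef_pos"],s["tool_rot"],s["force"])
print(toolshift([*sh(-28,43),175])); lever("scene")
p,_=ctrl.get_image("scene"); cv2.imwrite("pics/s2.png",cv2.resize(p[200:380,260:460],(540,486))[:,:,::-1])
E
```

```text
[ 423.14346479 -180.45698244  171.77692461] [ 3.13942766 -0.00916233  3.01865987] [-0.89566854  0.40846298  0.72078361]
[-6.13 -0.16 -0.38]
none
```

View pics/s2.png

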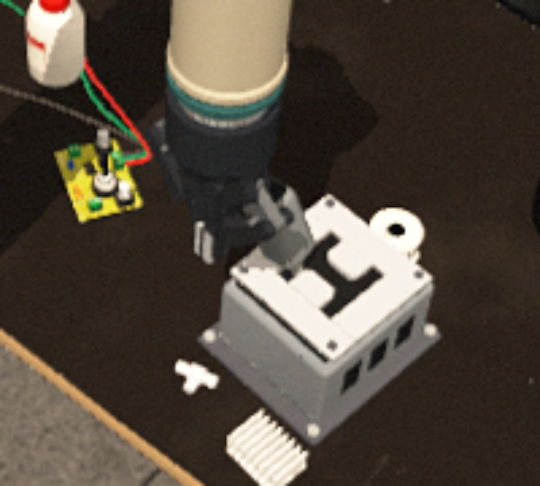

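The shut fingers (px ~205,240) stand on the near side of the grip (px ~285,225). Pushing forward.

Emit:
play_rows:
  targets:
    - [1,-1,0,0,0]
    - [1,-2,0,0,0]
    - [1,-2.7,0,0,0]
    - [1,-3.3,0,0,0]
    - [1,-3.9,0,0,0]
    - [1,-4.5,0,0,0]
    - [1,-5,0,0,0]
    - [1,-5.5,0,0,0]
    - [1,-5.9,0,0,0]
    - [1,-5.9,0,0,0]

```text
clock: 3.65
eef_pos: [485.5, -188.5, 175.2]
tool_rot: [-3.142, 0.001, 3.02]
force: [0.7, -1.1, -0.3]
width: 0.1
gripper_force: 0.2
```

Emit:
play_rows:
  targets:
    - [1,3,0,0,0]
    - [1,6,0,0,0]
    - [1,6,4,0,0]
    - [1,6,8,0,0]
    - [1,6,8,0,0]

```text
clock: 4.15
eef_pos: [436.1, -96.4, 175.4]
tool_rot: [3.139, 0.001, 3.028]
force: [0.1, 0.2, 0.2]
width: -0.2
gripper_force: 0.0
```

```bash
python3 - <<'E'
from h import *
s=ctrl.read_state(); print(s["eef_pos"],s["tool_rot"],s["force"],s["clock"])
lever("top"); lever("scene")
print(toolshift([*sh(-68,105),175]),toolshift([*sh(0,105),175]))
E
```

```text
[436.05356569 -96.36716581 175.4057233 ] [3.13874944e+00 8.06070187e-04 3.02795039e+00] [0.14489908 0.23275514 0.19233609] 4.15
none
scene 0.96 605 f,a [ 0.016 -0.291] rms 1.5
[-1.87 -1.83  0.04] [-8.67 -1.81  0.05]
```

Emit:
play_rows:
  targets:
    - [1,-4,0,0,0]
    - [1,-8.7,0,0,0]
    - [1,-8.7,-1.5,0,0]
    - [1,-8.7,-1.5,0,0]

```text
clock: 4.75
eef_pos: [519.3, -131.0, 174.9]
tool_rot: [-3.139, -0.0, 3.015]
force: [-1.0, -0.8, 0.1]
width: -0.1
gripper_force: 0.0
```

```bash
python3 - <<'E'
from h import *
s=ctrl.read_state(); print(s["eef_pos"],s["tool_rot"],s["force"],s["clock"])
lever("scene")
for y in (80,40,-7): print(toolshift([*sh(0,y),175]))
p,_=ctrl.get_image("scene"); cv2.imwrite("pics/s3.png",cv2.resize(p[200:380,260:460],(540,486))[:,:,::-1])
E
```

```text
[ 519.3480929  -130.96250862  174.93384856] [-3.13942953e+00 -1.45421289e-04  3.01482978e+00] [-1.00912065 -0.79220143  0.14544514] 4.75
scene 0.8 597 f,a [ 0.015 -0.291] rms 1.5
[-0.17 -2.79 -0.01]
[-0.19 -6.79 -0.01]
[-2.100e-01 -1.149e+01 -1.000e-02]
```

View pics/s3.png

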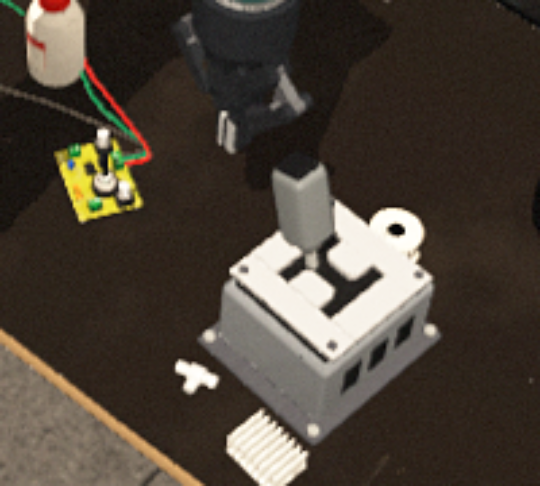

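The stem (px 312,262) is in line with the cross passage, and the fingers (px 228,130) are clear to its left. Pushing right.

Emit:
play_rows:
  targets:
    - [1,-0.2,-2,0,0]
    - [1,-0.2,-3,0,0]
    - [1,-0.2,-4,0,0]
    - [1,-0.2,-5,0,0]
    - [1,-0.2,-6,0,0]
    - [1,-0.2,-7,0,0]
    - [1,-0.2,-8,0,0]
    - [1,-0.2,-9,0,0]
    - [1,-0.2,-10,0,0]
    - [1,-0.2,-10.5,0,0]

```text
clock: 5.9
eef_pos: [508.4, -233.2, 175.1]
tool_rot: [-3.141, -0.0, 3.018]
force: [-1.3, 1.0, -1.3]
width: -0.0
gripper_force: 0.6
```

```bash
python3 - <<'E'
from h import *
s=ctrl.read_state(); print(s["eef_pos"],s["tool_rot"],s["force"],s["clock"])
lever("scene");lever("top")
print(toolshift([*sh(0,-7),175]))
E
```

```text
[ 508.3588739  -233.15798965  175.09497207] [-3.14106743e+00 -2.69368567e-04  3.01827091e+00] [-1.34593453  1.01181601 -1.25542827] 5.9
scene 0.91 442 f,a [0.015 0.176] rms 1.4
top 0.6 53 f,a [0.017 0.2  ] rms 0.7
[ 0.16 -1.1   0.01]
```

Emit:
play_rows:
  targets:
    - [1,0,-0.5,0,0]
    - [1,0,-0.9,0,0]
    - [1,0,-1.2,0,0]
    - [1,0,-1.4,0,0]
    - [1,0,-1.4,0,0]

```text
clock: 6.6
eef_pos: [507.0, -245.9, 175.3]
tool_rot: [-3.141, -0.0, 3.019]
force: [-0.3, 1.6, -0.5]
width: 0.0
gripper_force: 0.3
```

```bash
python3 - <<'E'
from h import *
s=ctrl.read_state(); print(s["eef_pos"],s["force"],s["clock"])
lever("scene");lever("top")
E
```

```text
[ 507.0048801  -245.90587565  175.28282991] [-0.29451341  1.56914002 -0.45804456] 6.6
scene 0.57 427 f,a [0.016 0.262] rms 1.4
top 0.69 68 f,a [0.016 0.285] rms 0.8
```

Emit:
play_rows:
  targets:
    - [1,0,-0.2,0,0]
    - [1,0,-0.4,0,0]
    - [1,0,-0.4,0,0]

```text
clock: 7.1
eef_pos: [506.5, -249.8, 175.2]
tool_rot: [-3.142, -0.0, 3.019]
force: [0.8, 1.0, 0.5]
width: 0.1
gripper_force: 0.4
```

Emit:
play_rows:
  targets:
    - [1,0,2,0,0]
    - [1,0,4,0,0]
    - [1,4,4,0,0]
    - [1,8,4,0,0]
    - [1,8,0,0,0]
    - [1,8,-3.3,0,0]
    - [1,8,-3.3,0,0]

```text
clock: 7.8
eef_pos: [422.1, -278.4, 175.9]
tool_rot: [-3.137, 0.002, 3.012]
force: [-0.3, -0.8, -0.0]
width: -0.1
gripper_force: 0.0
```

```bash
python3 - <<'E'
from h import *
s=ctrl.read_state(); print(s["eef_pos"],s["force"],s["clock"])
lever("scene");lever("top")
for x in(-28,17): print(toolshift([*sh(x,-42),173]))
E
```

```text
[ 422.14004234 -278.38949281  175.89754797] [-0.26642044 -0.78722915 -0.01370611] 7.8
scene 0.62 150 f,a [-0.002  0.288] rms 1.6
top 0.73 492 f,a [0.02  0.301] rms 1.3
[-5.02  0.38  0.22]
[-9.52  0.38  0.22]
```

Emit:
play_rows:
  targets:
    - [1,-2,0.2,0.2,0]
    - [1,-4,0.2,0.2,0]
    - [1,-5,0.2,0.2,0]
    - [1,-6,0.2,0.2,0]
    - [1,-7,0.2,0.2,0]
    - [1,-7.8,0.2,0.2,0]
    - [1,-8.6,0.2,0.2,0]
    - [1,-9.1,0.2,0.2,0]
    - [1,-9.4,0.2,0.2,0]
    - [1,-9.4,0.2,0.2,0]

```text
clock: 9.0
eef_pos: [517.0, -282.2, 173.3]
tool_rot: [-3.141, 0.0, 3.02]
force: [-0.1, 0.4, 0.4]
width: 0.0
gripper_force: 0.2
```

```bash
python3 - <<'E'
from h import *
s=ctrl.read_state(); print(s["eef_pos"],s["force"],s["clock"],toolshift([*sh(17,-42),173]))
lever("scene");lever("top")
E
```

```text
[ 517.02255918 -282.20800831  173.26070168] [-0.07740978  0.40903352  0.44702844] 9.0 [-0.1   0.3   0.03]
scene 0.77 131 f,a [0.316 0.287] rms 2.3
top 0.54 110 f,a [0.319 0.303] rms 31.8
```

Emit:
play_rows:
  targets:
    - [1,-0.1,0,0,0]
    - [1,-0.2,0,0,0]
    - [1,-0.2,0,0,0]

```text
clock: 9.5
eef_pos: [518.5, -282.2, 173.2]
tool_rot: [3.142, -0.0, 3.02]
force: [-0.8, 0.1, -0.1]
width: 0.1
gripper_force: 0.5
```

Emit:
play_rows:
  targets:
    - [1,3,0,0,0]
    - [1,7,0,0,0]
    - [1,11,0,0,0]
    - [1,11,0,-4,0]
    - [1,11,4,-8,0]
    - [1,11,8,-8,0]
    - [1,11,12,-8,0]
    - [1,11,12,-8,0]
    - [1,11,12,-8,0]

```text
clock: 10.4
eef_pos: [424.7, -149.0, 253.7]
tool_rot: [-3.141, 0.001, 3.022]
force: [0.2, -0.5, 0.1]
width: 0.2
gripper_force: 0.0
```

```bash
python3 - <<'E'
from h import *
s=ctrl.read_state(); print(s["eef_pos"],s["force"],s["clock"])
lever("scene");lever("top")
p,_=ctrl.get_image("scene"); cv2.imwrite("pics/s4.png",cv2.resize(p[200:380,260:460],(540,486))[:,:,::-1])
E
```

```text
[ 424.72684408 -148.99608229  253.68520413] [ 0.1706625  -0.46903155  0.09343115] 10.4
scene 0.79 528 f,a [0.324 0.288] rms 1.7
top 0.44 125 f,a [0.281 0.303] rms 110.4
```

View pics/s4.png

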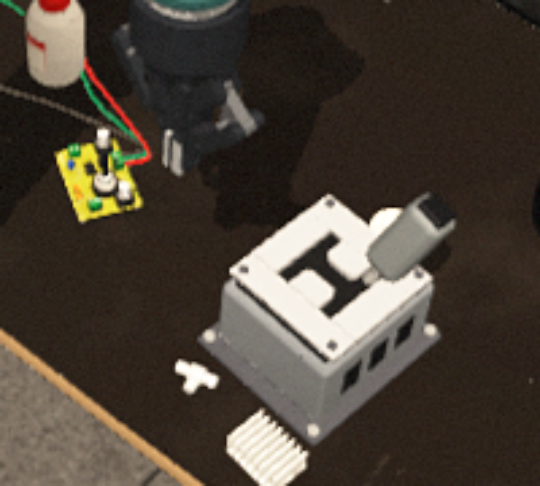

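The lever (px 400,240) rests in the far right slot at f ≈ 0.32, a ≈ 0.29. The hand is clear (px 190,130) and the loose things are in place.

```bash
python3 -c "
from cell import ctrl
print(ctrl.finish_job())"
```

```text
the job is handed in; nothing more can be done
None
```

The lever now rests in the third (far right) slot at fore ≈ 0.32 rad and across ≈ 0.29 rad by camera fit, moved only by pushes with the shut fingertips. The hand is clear, the loose things near the shifter look undisturbed, and the job is handed in; no verdict was returned.

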